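Drag the collecting bin under the tipping pan and empty the pan into it

TASK

Hook a finger behind the orange far lip of the white collecting bin and drag the bin along the bench, without lifting it, until it stands squarely on the blue mat with its lip still on the side away from the robot. Then tip up the hinged aluminium pan, the one with the red push bar, so that all four brown chunks slide into the bin, and let the pan back down level. Leave the other things on the bench where they are.

Things in the scene. Friction and masses are not known exactly. Their poses are not given: they have to be found in the camera images.
- bin: loose open-topped collecting bin of white plastic with one orange wall, 140 (its x) x 180 (its y) x 60 high, walls and floor 5 thick, 0.25 to 0.42 kg; it slides on its flat underside. Origin: centre of the underside; z up; +x points to the orange far wall with the lip, away from the robot. It starts beyond the mat, 135 to 165 farther out than the mat's centre and up to 45 sideways of it, up to about 12 degrees askew
- bin_lip: the orange far wall of the bin (fixed to it, same frame and origin as the bin): 5 thick up to the bin's x = 70, and along its whole 180 length a lip that stands 10 further out (outer face at the bin's x = 80), from 38 to 60 above the bench
- bin_lip_mid (a point): middle of the lip's outer top edge, 80 along the bin's +x from its origin and 60 above its underside
- mat_mid (a point): centre of the blue mat with white border lines, a flat marking 164 (x) x 204 (y), at bench height, nothing to catch on; the bin's footprint fits it with 12 to spare all round. +x points away from the robot, +y to the robot's left, towards the pan's pedestal, which begins at y = 130; up to about 9 degrees askew. The bin belongs here with its +x along the mat's +x
- pan (a joint): tilt of the aluminium pan in rad: 0 level (its rest, it falls back to this by its own weight unless held), up to 0.95 as its outer (+y) end rises; a light free hinge. Chunks start to slide at about 0.45 to 0.65. About 5 N on the bar lifts the pan
- pan_axis (a point): the pan's hinge, axis along its x, same axes as mat_mid; 10 to -x and 100 to +y of mat_mid, 105 above the bench, in mid-thickness of the pan's 5 thick floor. The pan is 90 wide (x) and reaches from 40 to -y of the axis (open spout, over the mat, dipping to about 75 above the bench when tipped) to 152 to +y of it; its sides and outer end stand 24 above the axis
- station: the pan's fixed stand, origin and axes as mat_mid: a white pedestal under the pan, x -58 to 38, y 130 to 250, up to 95 high; two dark side plates beside the pan, at x -67 to -60 and 40 to 47, y 90 to 175, from 90 to 112 above the bench (the bin passes under them)
- pan_bar (a point): middle of the red bar, 12 thick and 76 long along the pan's x, that joins two uprights (8 thick, 76 apart) at the outer end of the pan; on the level pan it is 155 to +y of pan_axis and 75 above it, and turns about pan_axis with the pan: pushing it towards -y from its outer side, following its arc up and over, tips the pan
- chunk1: loose brown chunk of pressed plant fibre, 28 x 38 x 20 high, 25 g, lying on the pan at the start; origin at the centre of its underside
- chunk2: loose brown chunk of pressed plant fibre, 30 x 34 x 22 high, 25 g, lying on the pan at the start; origin at the centre of its underside
- chunk3: loose brown chunk of pressed plant fibre, 26 x 40 x 18 high, 25 g, lying on the pan at the start; origin at the centre of its underside
- chunk4: loose brown chunk of pressed plant fibre, 30 x 30 x 20 high, 25 g, lying on the pan at the start; origin at the centre of its underside
- chunk1_mid (a point): middle of chunk1
- chunk2_mid (a point): middle of chunk2
- chunk3_mid (a point): middle of chunk3
- chunk4_mid (a point): middle of chunk4
- jar: white jar with green cap, diameter 56, 70 high, loose; bystander; origin under its centre
- amber: amber bottle with black cap, diameter 66, 160 high, loose; bystander; origin under its centre
- beaker: open glass beaker, diameter 80, 90 high, loose; bystander; origin under its centre
- tin: round metal tin, diameter 82, 28 high, loose; bystander; origin under its centre
- foilpack: flat pale silver pack, 70 x 130 x 30 high, with a paper label, loose; bystander; origin under its centre
- spatula: lab spatula with black handle, 200 long, lying flat, loose; bystander; origin under its centre
There are look-alikes about, which are no part of the job. What is shaped like the chunk4 but purple is not meant. Leave any yellow look-alike of the chunk2 alone.

How it is judged:
On the way, in this order (a step that is already met when the one before it is completed fails the run):
1. a finger presses on the orange far wall of the bin, and the bin has been dragged 30 mm or more (contact force between the fingers and bin_lip above 0.5 N and distance of bin from where it was at the start of the episode above 0.03 m), for 0.1 s.
2. the bin stands squarely on the mat (centre within 20 mm in x and y, within 0.15 rad) with the pan still down (x of bin in the frame of mat_mid between -0.02 and 0.02 m and y of bin in the frame of mat_mid between -0.02 and 0.02 m and angle between the x axis of bin and the x axis of mat_mid, either way round below 0.15 rad and value of joint pan below 0.1 rad), for 0.2 s.
3. the pan is tipped by more than 0.45 rad (value of joint pan above 0.45 rad), for 0.1 s.
At the end, for the whole second after the job is handed in: all four chunks lie at rest inside the bin, none higher than the rim (centres lower than 60 mm over its underside); the bin stands on the mat, centre within 20 mm of the mat's centre along x and y and square to it within 0.15 rad; the pan is back down (below 0.05 rad) (x of bin in the frame of mat_mid between -0.02 and 0.02 m and y of bin in the frame of mat_mid between -0.02 and 0.02 m and angle between the x axis of bin and the x axis of mat_mid, either way round below 0.15 rad and x of chunk1_mid in the frame of bin between -0.068 and 0.068 m and y of chunk1_mid in the frame of bin between -0.088 and 0.088 m and z of each of chunk1_mid, chunk2_mid, chunk3_mid, chunk4_mid in the frame of bin below 0.06 m and linear speed of each of chunk1, chunk2, chunk3, chunk4 below 0.03 m/s and x of chunk2_mid in the frame of bin between -0.068 and 0.068 m and y of chunk2_mid in the frame of bin between -0.088 and 0.088 m and x of chunk3_mid in the frame of bin between -0.068 and 0.068 m and y of chunk3_mid in the frame of bin between -0.088 and 0.088 m and x of chunk4_mid in the frame of bin between -0.068 and 0.068 m and y of chunk4_mid in the frame of bin between -0.088 and 0.088 m and value of joint pan below 0.05 rad and linear speed of bin below 0.02 m/s); the robot touches nothing.
It fails at once if the bin is lifted (its underside's centre over 15 mm above the bench) or tipped by over 0.25 rad (height (world z) of bin above 0.015 m or angle between bin's own z axis and vertical above 0.25 rad).
It fails at once if the bin is turned right round (lip no longer on the side away from the robot) (x of bin_lip_mid in the frame of mat_mid below 0 m).
It fails at once if one of the other things on the bench is moved by over 30 mm (distance of any of jar, amber, beaker, tin, foilpack, spatula from where it was at the start of the episode above 0.03 m).
It also fails if it takes over 69 s, if anything falls off the work surface, if the arm or the gripper's body presses on something with over 40 N, if the wrist force passes 120 N, or if a joint passes its speed limit or range.

ROBOT

A 7-joint arm with a two-finger parallel gripper is mounted at the origin on the work surface. World frame = base frame: x ahead of the robot, y to its left, z up, the work surface at z = 0. Lengths are in m, angles in rad, forces in N, time in s.
With the tool pointing down it reaches from about 0.425 to 0.875 m from the base axis. Payload 4.7 kg.
Tool frame: the origin (TCP) lies at the very end of the fingers, on their centre line; the grasp point (between the pads) lies 19 mm behind it (grip_point_offset is the distance from the TCP to the grasp point, in m); x points along the fingers, z is the direction in which the jaws open and shut, and the axes are right-handed (so a half turn about x gives the same grasp; the last joint's range is limited). The gripper opens to 87 mm and grips with 3 to 60 N. Pads are 19 mm wide; open, the fingers measure 117 mm over their backs; the gripper's body (75 mm by 190 mm) begins 51 mm behind the grasp point.
Start: joints at [-1.333, 0.321, -0.07, 1.45, 0.023, 1.371, -0.057], TCP at [0.144, 0.634, 0.223] pointing down, gripper open.
Joint ranges: [-2.86, 2.86], [-0.3, 2.09], [-1.38, 1.24], [0.06, 2.45], [-1.56, 4.7], [0.09, 2.05], [-2.69, 2.69]. Speed limits (rad/s): [2.57, 2.57, 3.14, 3.14, 3.14, 3.14, 3.14].

INTERFACE

Orientations are given as a rotation vector (axis times angle).
In Python, from bench import get_state, get_image, calibration, close_job, grip_point_offset gives the robot as it stands.
- The arm moves only by the tool play_rows, never from a script. Its argument "targets" is a list of rows, each an object with "claw": the closure, from 0 (fully open) to 1 (shut); "linear": the shift along the tool's x, y, z as a fraction of full scale, a list of three; "rotation": the turn, a rotation vector about the tool's x, y, z as a fraction of full scale, a list of three. In form: [{"claw": claw, "linear": [x, y, z], "rotation": [wx, wy, wz]}, ...]. A call has 1 to 10 rows; each row shifts and turns the pose as measured when the row begins, along the tool's axes as they then stand; what a row does not reach is not made up. Full scale, the value 1, is 2.5 cm for a shift and 90 degrees for a turn. A row lasts 1/12 s, in which the tool goes at most 41.7 mm and 7.16 degrees, less where a joint would pass 70% of its speed; a pose out of reach is approached as far as the arm can. A call with a number of a shift or a turn outside -1 to 1 is refused whole. A call with a gripper value outside its range is refused whole. The fingers move at their own pace and stop on an object; "newtons" is the grip in N (left out, the last holds). Time passes only in rows, so rows that do not move let the fingers close. It gives the time, the measured TCP pose, the force and the opening at its end, in the units of the state.
- get_state(): the state, without advancing time (a new reading comes with each control period).
- get_image(name): name is "side" or "top"; returns the picture (384x512x3 uint8, blue, green, red); there is no depth.
- calibration(name): a dict with "fx", "fy", "cx", "cy" (pixels), "rvec" (rotation vector, rad) and "tvec" (3), from world to camera coordinates, as OpenCV has them. Camera axes: x right, y down, z forward; pixel columns grow to the right and rows downward; lengths in m; the calibration is good to about 2 mm. A picture is of the moment at which its call begins. calibration takes no time and is no camera call.
- close_job(): hands the job in, once; it reports no verdict.
The state is a dict: "time": time; "joint_positions": joint angles; "qd": joint speeds; "joint_torque": joint torques, N m; "position": TCP position; "tool_rot": TCP orientation; "ft_force": force on the tool from outside, world axes, zero at the start; "torque": the same for the moment, N m; "grip_width": opening from 0.0 (shut) to 1.0 (fully open).
Only numpy, scipy, OpenCV 4.12 (cv2) and the standard library are available. Lean on these libraries where they do the work, as an engineer would, in place of code of your own. Each camera call takes 0.05 s, during which the arm holds its last target. There are 200 camera calls.

## Working session

There is one attempt and no reset: what is moved stays moved. The work goes in short steps, Python scripts to look and compute and a tool call to move; the robot and the scene stay as the last step left them, time stands still between calls to the robot, and variables do not carry over. Pictures are saved under pics/ and viewed, about 8 in all and at most 12, crops included, and the job is handed in when it is done.

Besides the shell and the picture viewer there is one more tool, called after "Emit:" as name(argument=value, ...) on one line, values as JSON. play_rows: Moves the arm, as the interface text tells. Shift numbers are shares of 2.5 cm and turn numbers shares of 90 degrees, none past 1 either way. Its arguments: {"type":"object","properties":{"targets":{"type":"array"},"newtons":{"type":"number"}},"required":["targets"]}

```bash
mkdir -p pics; python3 - <<'E'
from bench import *
import cv2
for n in("top","side"):
    im=get_image(n);cv2.imwrite(f"pics/{n}0.png",im);print(n,calibration(n))
print(get_state())
E
```

```text
top {'fx': 448.5535352899916, 'fy': 448.5535352899916, 'cx': 255.13061074348846, 'cy': 192.12127864900805, 'rvec': array([ 2.1764315 , -2.14721382,  0.15000448]), 'tvec': array([-0.04644794,  0.58457438,  1.48431088])}
side {'fx': 426.1431239220317, 'fy': 426.1431239220317, 'cx': 255.70707526173322, 'cy': 199.78089489383888, 'rvec': array([ 0.7719442 , -2.6700545 ,  1.01531152]), 'tvec': array([0.46824134, 0.32629287, 1.03568861])}
{'time': 0.1, 'joint_positions': array([-1.33291597,  0.32173206, -0.07007605,  1.45156755,  0.02260577,
        1.37078323, -0.05691825]), 'qd': array([-4.83535150e-05,  1.14020428e-03, -5.06859064e-04, -8.57234553e-04,
        1.20097413e-03,  1.41935131e-03,  8.46248923e-04]), 'joint_torque': array([ 6.99880525e-05, -4.92564654e+01, -4.05493928e-01, -3.13403320e+01,
       -6.41384278e-02,  3.93498782e-02,  7.66445578e-05]), 'position': array([0.14419064, 0.63329617, 0.22157443]), 'tool_rot': array([-1.04393021,  1.30807582,  1.0420235 ]), 'ft_force': array([-0.42751331,  1.08742749,  0.75623078]), 'torque': array([-0.0136978 ,  0.04664205,  0.04541312]), 'grip_width': 0.9985539501968804}
```

View pics/top0.png

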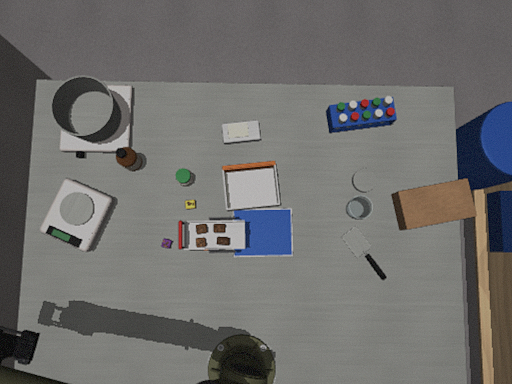

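View pics/side0.png

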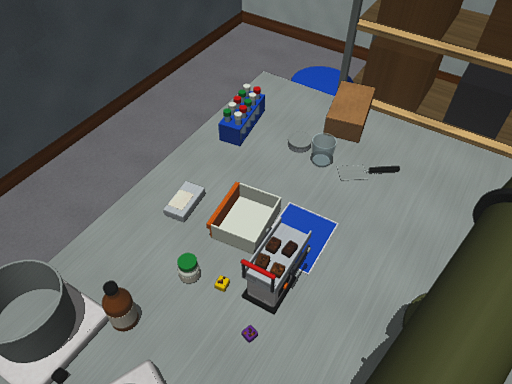

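The top view has +x up and +y left. It shows the bin at about (250,187) with its orange lip on the far side, the mat at (264,232), and the pan at (213,235) with the red bar at (181,234). The yellow look-alike is at (190,204), the purple one at (167,243), the jar at (184,177) and the foil pack at (241,132). I'll measure from here.

```bash
cat > h.py <<'E'
import numpy as np, cv2
from bench import *
def ray(n,px,z):
    c=calibration(n);R=cv2.Rodrigues(c["rvec"])[0];t=c["tvec"]
    px=np.atleast_2d(np.float64(px))
    d=np.c_[(px[:,0]-c["cx"])/c["fx"],(px[:,1]-c["cy"])/c["fy"],np.ones(len(px))]@R
    o=-R.T@t
    return o+d*((z-o[2])/d[:,2])[:,None]
def proj(n,P):
    c=calibration(n);K=np.array([[c["fx"],0,c["cx"]],[0,c["fy"],c["cy"]],[0,0,1]])
    return cv2.projectPoints(np.float64(P).reshape(-1,1,3),c["rvec"],c["tvec"],K,None)[0][:,0]
def mask(im,lo,hi,box=None):
    h=cv2.cvtColor(im,cv2.COLOR_BGR2HSV);m=cv2.inRange(h,np.array(lo),np.array(hi))
    if box:
        k=np.zeros_like(m);x0,y0,x1,y1=box;k[y0:y1,x0:x1]=255;m&=k
    return m
def big(m):
    return max(cv2.findContours(m,cv2.RETR_EXTERNAL,cv2.CHAIN_APPROX_NONE)[0],key=cv2.contourArea)[:,0]
E
python3 - <<'E'
from h import *
np.set_printoptions(precision=4,suppress=True)
for n,mb,ob,rb in(("top",(220,200,310,270),(200,150,300,200),(170,210,192,260)),("side",(250,195,345,280),(200,175,245,245),(235,250,285,285))):
    im=cv2.imread(f"pics/{n}0.png")
    for name,lo,hi,b,z in(("mat",(105,120,60),(125,255,255),mb,0),("lip",(5,150,90),(18,255,255),ob,.06),("bar",(172,120,60),(180,255,255),rb,.18)):
        m=mask(im,lo,hi,b)
        c=big(m);p=ray(n,c,z)[:,:2].astype(np.float32)
        r=cv2.minAreaRect(p);print(n,name,len(c),r,"\n",cv2.boxPoints(r))
        if name=="mat": # right/top/bottom lines
            print(cv2.approxPolyDP(c,2,True)[:,0].tolist())
a=cv2.imread("pics/top0.png")[150:265,155:305];b=cv2.imread("pics/side0.png")[170:320,195:345]
cv2.imwrite("pics/crop.png",np.vstack([cv2.resize(a,None,fx=4,fy=4,interpolation=2)[:, :600]]))
cv2.imwrite("pics/crops.png",cv2.resize(b,None,fx=4,fy=4,interpolation=2))
E
```

```text
top mat 213 ((0.4524616301059723, -0.06440860778093338), (0.15086139738559723, 0.19325388967990875), 0.7919507026672363) 
 [[ 0.3757  0.0312]
 [ 0.3784 -0.1621]
 [ 0.5292 -0.16  ]
 [ 0.5265  0.0333]]
[[234, 211], [236, 218], [245, 220], [246, 248], [235, 249], [235, 254], [290, 253], [289, 210]]
top lip 107 ((0.6728017926216125, -0.015095256268978119), (0.014294619672000408, 0.173556849360466), 6.661142349243164) 
 [[ 0.6556  0.0703]
 [ 0.6758 -0.1021]
 [ 0.69   -0.1005]
 [ 0.6698  0.0719]]
top bar 1 ((0.4118644893169403, 0.18519483506679535), (0.0, 0.0), 0.0) 
 [[0.4119 0.1852]
 [0.4119 0.1852]
 [0.4119 0.1852]
 [0.4119 0.1852]]
side mat 229 ((0.44996505975723267, -0.06597761064767838), (0.1548386961221695, 0.19428105652332306), 1.7559535503387451) 
 [[ 0.3696  0.0287]
 [ 0.3756 -0.1654]
 [ 0.5303 -0.1607]
 [ 0.5244  0.0335]]
[[289, 204], [281, 215], [281, 222], [306, 233], [310, 229], [312, 231], [295, 261], [308, 244], [311, 249], [299, 266], [307, 272], [335, 224]]
side lip 104 ((0.668864905834198, -0.004867874085903168), (0.02162153087556362, 0.1994750052690506), 9.344583511352539) 
 [[ 0.642   0.0918]
 [ 0.6744 -0.105 ]
 [ 0.6957 -0.1015]
 [ 0.6633  0.0953]]
side bar 1 ((0.3898527920246124, 0.19362778961658478), (0.0, 0.0), 0.0) 
 [[0.3899 0.1936]
 [0.3899 0.1936]
 [0.3899 0.1936]
 [0.3899 0.1936]]
```

View pics/crop.png

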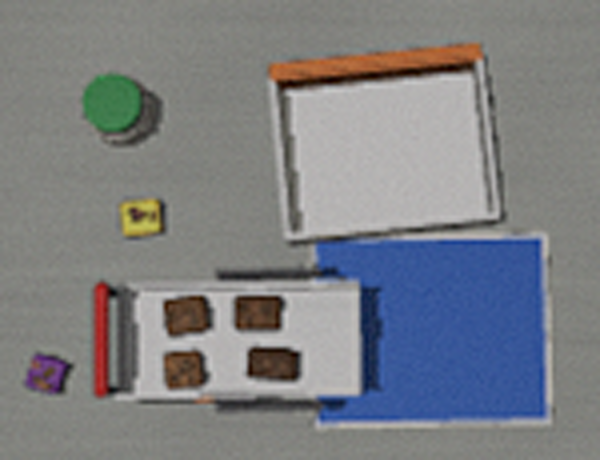

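The crop shows exactly four brown chunks on the pan, at crop (185,315), (258,312), (185,370) and (273,363). The yellow (142,217) and purple (47,372) look-alikes lie on the bench and I'll leave them alone. Next I'll refine the poses from the corners.

```bash
cat >> h.py <<'E'
from scipy.spatial.transform import Rotation as Ro
def plan(pos,yaw):
    "tool down, jaw axis along +-y rotated by yaw: delta in tool axes/units"
    s=get_state();R=Ro.from_rotvec(s["tool_rot"])
    x=np.array([0,0,-1.]);best=None
    for sg in(1,-1):
        z=sg*np.array([-np.sin(yaw),np.cos(yaw),0]);T=Ro.from_matrix(np.c_[x,np.cross(z,x),z])
        r=(R.inv()*T).as_rotvec()
        if best is None or np.linalg.norm(r)<np.linalg.norm(best):best=r
    d=np.array(pos)-s["position"]
    print("t",s["time"],"pos",s["position"].round(4),"F",s["ft_force"].round(2),"R\n",R.as_matrix().round(3))
    print("lin units",(R.inv().apply(d)/.025).round(2),"rot units(90deg)",(best/(np.pi/2)).round(3))
E
python3 - <<'E'
from h import *
np.set_printoptions(precision=4,suppress=True)
g=lambda l:np.array(l)/4+[155,150]-.375
print("mat",ray("top",g([(549,234),(551,423),(313,240),(316,427)]),0))
print("lip outer/near rim",ray("top",g([(268,66),(480,44),(287,241),(503,221)]),.06))
print("bar",ray("top",g([(102,285),(102,395)]),.186),"spout",ray("top",g([(360,282),(360,396)]),.12))
im=cv2.imread("pics/top0.png")
print("foil",ray("top",[(222,124),(259,122),(223,143),(260,140)],.03))
print("jar,yel,pur",ray("top",g([(111,102),(142,217),(47,372)]),.03))
plan([.71,-.045,.26],np.radians(6.7))
E
```

```text
mat [[ 0.5358 -0.167   0.    ]
 [ 0.3738 -0.1691  0.    ]
 [ 0.5278  0.0372  0.    ]
 [ 0.3679  0.0316  0.    ]]
lip outer/near rim [[ 0.6687  0.0755  0.06  ]
 [ 0.6903 -0.1027  0.06  ]
 [ 0.5214  0.0565  0.06  ]
 [ 0.5406 -0.1229  0.06  ]]
bar [[0.4753 0.1891 0.186 ]
 [0.3927 0.1863 0.186 ]] spout [[ 0.4844 -0.0053  0.12  ]
 [ 0.3945 -0.0067  0.12  ]]
foil [[ 0.8228  0.0794  0.03  ]
 [ 0.8321 -0.049   0.03  ]
 [ 0.7554  0.0745  0.03  ]
 [ 0.7681 -0.0532  0.03  ]]
jar,yel,pur [[0.641  0.2108 0.03  ]
 [0.5427 0.1813 0.03  ]
 [0.4112 0.2567 0.03  ]]
t 0.1 pos [0.1442 0.6333 0.2216] F [-0.43  1.09  0.76] R
 [[-0.    -0.975  0.222]
 [-0.002  0.222  0.975]
 [-1.    -0.    -0.002]]
lin units [ -1.5  -28.09 -21.44] rot units(90deg) [-0.217 -0.001 -0.   ]
```

Emit:
play_rows(targets=[{"claw":0,"linear":[-0.6,0,0],"rotation":[-0.0725,0,0]},{"claw":0,"linear":[-0.6,0,0],"rotation":[-0.0725,0,0]},{"claw":0,"linear":[-0.4,0,0],"rotation":[-0.0725,0,0]},{"claw":0,"linear":[0,0,0],"rotation":[0,0,0]}])

```text
time: 0.43
position: [0.1437, 0.6314, 0.2588]
tool_rot: [-1.313, 1.152, 1.304]
ft_force: [-0.6, 0.4, 0.2]
grip_width: 0.999
```

```bash
python3 -c "
from h import *
plan([.704,-.037,.26],np.radians(6.8))"
```

```text
t 0.4333 pos [0.1437 0.6314 0.2588] F [-0.6   0.41  0.18] R
 [[-0.002 -0.991 -0.133]
 [-0.01  -0.133  0.991]
 [-1.     0.003 -0.009]]
lin units [  0.17 -18.67 -29.47] rot units(90deg) [ 0.009 -0.006 -0.002]
```

Emit:
play_rows(targets=[{"claw":0,"linear":[0,-0.6,-0.95],"rotation":[0.003,-0.003,0]},{"claw":0,"linear":[0,-0.6,-0.95],"rotation":[0.003,-0.003,0]},{"claw":0,"linear":[0,-0.6,-0.95],"rotation":[0.003,0,0]},{"claw":0,"linear":[0,-0.6,-0.95],"rotation":[0,0,0]},{"claw":0,"linear":[0,-0.6,-0.95],"rotation":[0,0,0]},{"claw":0,"linear":[0,-0.6,-0.95],"rotation":[0,0,0]},{"claw":0,"linear":[0,-0.6,-0.95],"rotation":[0,0,0]},{"claw":0,"linear":[0,-0.6,-0.95],"rotation":[0,0,0]},{"claw":0,"linear":[0,-0.6,-0.95],"rotation":[0,0,0]},{"claw":0,"linear":[0,-0.6,-0.95],"rotation":[0,0,0]}])

```text
time: 1.27
position: [0.3168, 0.4045, 0.2469]
tool_rot: [-1.278, 1.177, 1.288]
ft_force: [0.1, -0.3, 1.0]
grip_width: 0.997
```

Emit:
play_rows(targets=[{"claw":0,"linear":[0,-0.6,-0.95],"rotation":[0,0,0]},{"claw":0,"linear":[0,-0.6,-0.95],"rotation":[0,0,0]},{"claw":0,"linear":[0,-0.6,-0.95],"rotation":[0,0,0]},{"claw":0,"linear":[0,-0.6,-0.95],"rotation":[0,0,0]},{"claw":0,"linear":[0,-0.6,-0.95],"rotation":[0,0,0]},{"claw":0,"linear":[0,-0.6,-0.95],"rotation":[0,0,0]},{"claw":0,"linear":[0,-0.6,-0.95],"rotation":[0,0,0]},{"claw":0,"linear":[0,-0.6,-0.95],"rotation":[0,0,0]}])

```text
time: 1.93
position: [0.455, 0.2125, 0.2392]
tool_rot: [-1.256, 1.2, 1.269]
ft_force: [-0.3, 0.2, 0.4]
grip_width: 1.002
```

```bash
python3 -c "
from h import *
plan([.704,-.037,.26],np.radians(6.8))"
```

```text
t 1.9333 pos [0.455  0.2125 0.2392] F [-0.25  0.2   0.44] R
 [[-0.02  -0.998 -0.067]
 [-0.011 -0.067  0.998]
 [-1.     0.021 -0.01 ]]
lin units [ -0.92  -9.25 -10.63] rot units(90deg) [-0.033 -0.006 -0.013]
```

Emit:
play_rows(targets=[{"claw":0,"linear":[-0.15,-0.82,-0.94],"rotation":[-0.006,-0.001,-0.004]},{"claw":0,"linear":[-0.15,-0.82,-0.94],"rotation":[-0.006,-0.001,-0.004]},{"claw":0,"linear":[-0.15,-0.82,-0.94],"rotation":[-0.006,-0.001,-0.004]},{"claw":0,"linear":[-0.15,-0.82,-0.94],"rotation":[-0.006,-0.001,-0.004]},{"claw":0,"linear":[-0.15,-0.82,-0.94],"rotation":[-0.006,-0.001,-0.002]},{"claw":0,"linear":[-0.15,-0.82,-0.94],"rotation":[-0.006,-0.001,-0.002]},{"claw":0,"linear":[-0.1,-0.82,-0.94],"rotation":[-0.003,0,0]},{"claw":0,"linear":[-0.1,-0.82,-0.94],"rotation":[-0.003,0,0]},{"claw":0,"linear":[-0.1,-0.82,-0.94],"rotation":[0,0,0]},{"claw":0,"linear":[0,-0.82,-0.94],"rotation":[0,0,0]}])

```text
time: 2.77
position: [0.6848, -0.0157, 0.2615]
tool_rot: [-1.284, 1.159, 1.282]
ft_force: [-0.1, 0.4, 0.9]
grip_width: 0.999
```

Emit:
play_rows(targets=[{"claw":0,"linear":[0,-0.8,-0.9],"rotation":[0,0,0]},{"claw":0,"linear":[0,-0.1,-0.1],"rotation":[0,0,0]},{"claw":0,"linear":[0,0,0],"rotation":[0,0,0]}])

```text
time: 3.02
position: [0.7123, -0.0473, 0.2561]
tool_rot: [-1.273, 1.176, 1.269]
ft_force: [0.9, 1.0, -0.5]
grip_width: 1.001
```

```bash
python3 -c "
from h import *
plan([.704,-.037,.035],np.radians(6.8))"
```

```text
t 3.0167 pos [ 0.7123 -0.0473  0.2561] F [ 0.94  1.02 -0.48] R
 [[-0.003 -0.997 -0.082]
 [-0.006 -0.082  0.997]
 [-1.     0.003 -0.006]]
lin units [8.84 0.27 0.49] rot units(90deg) [-0.023 -0.004 -0.002]
```

Emit:
play_rows(targets=[{"claw":0,"linear":[0.9,0.0,0.1],"rotation":[-0.006,-0.001,0]},{"claw":0,"linear":[0.9,0.0,0.1],"rotation":[-0.006,-0.001,0]},{"claw":0,"linear":[0.9,0.0,0.1],"rotation":[-0.006,-0.001,0]},{"claw":0,"linear":[0.9,0.0,0.1],"rotation":[-0.006,-0.001,0]},{"claw":0,"linear":[0.9,0.0,0],"rotation":[0,0,0]},{"claw":0,"linear":[0.9,0.0,0],"rotation":[0,0,0]},{"claw":0,"linear":[0.9,0.0,0],"rotation":[0,0,0]},{"claw":0,"linear":[0.9,0.0,0],"rotation":[0,0,0]},{"claw":0,"linear":[0.9,0.0,0],"rotation":[0,0,0]},{"claw":0,"linear":[0.4,0.0,0],"rotation":[0,0,0]}])

```text
time: 3.85
position: [0.7041, -0.0251, 0.0342]
tool_rot: [-1.281, 1.154, 1.295]
ft_force: [-1.1, 0.1, 0.1]
grip_width: 0.998
```

```bash
python3 - <<'E'
from h import *
plan([.704,-.037,.035],np.radians(6.8))
a=get_image("top")[110:270,150:310];b=get_image("side")[150:310,190:350]
cv2.imwrite("pics/b.png",cv2.resize(np.hstack([a,b]),None,fx=2.5,fy=2.5,interpolation=2))
E
```

```text
t 3.85 pos [ 0.7041 -0.0251  0.0342] F [-1.08  0.07  0.1 ] R
 [[-0.005 -0.994 -0.108]
 [ 0.007 -0.108  0.994]
 [-1.     0.004  0.008]]
lin units [-0.03  0.05 -0.47] rot units(90deg) [-0.007  0.005 -0.002]
```

View pics/b.png

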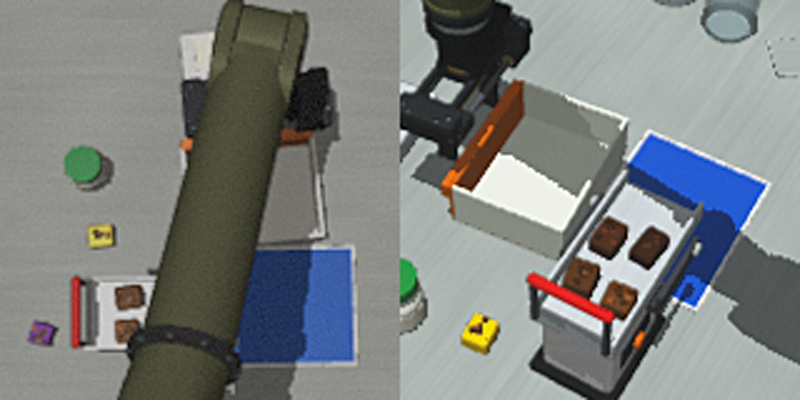

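The gripper is behind the orange lip with both fingers spread, clear of the foil pack. I'll start the drag in small steps.

Emit:
play_rows(targets=[{"claw":0,"linear":[0,0,-0.3],"rotation":[0,0,0]},{"claw":0,"linear":[0,0.2,-0.2],"rotation":[-0.005,0.004,0]},{"claw":0,"linear":[0,0.3,0],"rotation":[0,0,0]},{"claw":0,"linear":[0,0.3,-0.05],"rotation":[0,0,0]},{"claw":0,"linear":[0,0.3,-0.06],"rotation":[0,0,0]},{"claw":0,"linear":[0,0.3,-0.07],"rotation":[0.003,0,0]}])

```text
time: 4.45
position: [0.6746, -0.0474, 0.0429]
tool_rot: [-1.296, 1.147, 1.284]
ft_force: [0.4, 0.7, -0.6]
grip_width: 0.996
```

```bash
python3 - <<'E'
from h import *
plan([.542,-.089,.035],np.radians(1.6))
E
```

```text
t 4.45 pos [ 0.6746 -0.0474  0.0429] F [ 0.39  0.75 -0.63] R
 [[ 0.01  -0.994 -0.112]
 [ 0.001 -0.112  0.994]
 [-1.    -0.01  -0.   ]]
lin units [ 0.26  5.46 -1.06] rot units(90deg) [ 0.054 -0.     0.006]
```

Emit:
play_rows(targets=[{"claw":0,"linear":[0.06,0.3,-0.06],"rotation":[0.003,0,0.001]},{"claw":0,"linear":[0.06,0.3,-0.06],"rotation":[0.003,0,0.001]},{"claw":0,"linear":[0.06,0.3,-0.06],"rotation":[0.003,0,0.001]},{"claw":0,"linear":[0.06,0.3,-0.06],"rotation":[0.003,0,0.001]},{"claw":0,"linear":[0.03,0.3,-0.07],"rotation":[0.003,0,0.001]},{"claw":0,"linear":[0.03,0.3,-0.07],"rotation":[0.003,0,0.001]}])

```text
time: 4.95
position: [0.6322, -0.062, 0.0401]
tool_rot: [-1.273, 1.158, 1.257]
ft_force: [3.5, 0.5, 2.1]
grip_width: 0.999
```

```bash
cat > look.py <<'E'
from h import *
import sys
plan([.542,-.089,.035],np.radians(1.6))
a=get_image("top")[110:270,150:310];b=get_image("side")[150:310,190:350]
cv2.imwrite(sys.argv[1],cv2.resize(np.hstack([a,b]),None,fx=2.5,fy=2.5,interpolation=2))
E
python3 look.py pics/c.png
```

```text
t 4.95 pos [ 0.6322 -0.062   0.0401] F [3.51 0.53 2.13] R
 [[ 0.015 -0.997 -0.079]
 [ 0.002 -0.079  0.997]
 [-1.    -0.015  0.001]]
lin units [ 0.15  3.68 -0.79] rot units(90deg) [0.033 0.001 0.01 ]
```

View pics/c.png

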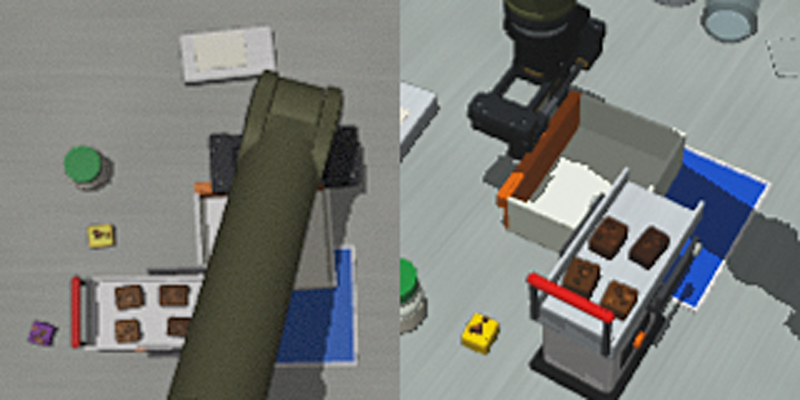

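The drag works at about 3.5 N, with the bin about halfway and the pan untouched. I'll continue.

Emit:
play_rows(targets=[{"claw":0,"linear":[0.05,0.3,-0.075],"rotation":[0.003,0,0.001]},{"claw":0,"linear":[0.05,0.3,-0.075],"rotation":[0.003,0,0.001]},{"claw":0,"linear":[0.05,0.3,-0.08],"rotation":[0.003,0,0.001]},{"claw":0,"linear":[0.05,0.3,-0.08],"rotation":[0.003,0,0.001]},{"claw":0,"linear":[0.05,0.3,-0.08],"rotation":[0.003,0,0.001]},{"claw":0,"linear":[0.05,0.3,-0.08],"rotation":[0.003,0,0.001]},{"claw":0,"linear":[0.05,0.3,-0.08],"rotation":[0.003,0,0.001]},{"claw":0,"linear":[0.02,0.2,-0.05],"rotation":[0.003,0,0.001]}])

```text
time: 5.72
position: [0.5698, -0.0823, 0.0285]
tool_rot: [-1.236, 1.19, 1.238]
ft_force: [2.1, 0.2, 2.4]
grip_width: 1.0
```

```bash
python3 look.py pics/d.png; python3 - <<'E'
from h import *
np.set_printoptions(precision=4,suppress=True)
im=get_image("top");m=mask(im,(5,150,90),(18,255,255),(200,150,310,230))
n,l,s,c=cv2.connectedComponentsWithStats(m)
for i in range(1,n):
    if s[i][4]>8:
        q=np.argwhere(l==i)[:,::-1];print(s[i],"box world",cv2.boxPoints(cv2.minAreaRect(ray("top",q,.06)[:,:2].astype(np.float32))))
E
```

```text
t 5.7167 pos [ 0.5698 -0.0823  0.0285] F [2.06 0.2  2.39] R
 [[-0.    -0.999 -0.038]
 [ 0.001 -0.038  0.999]
 [-1.     0.     0.001]]
lin units [-0.26  1.12 -0.22] rot units(90deg) [ 0.006  0.001 -0.   ]
[233 201   8   4  28] box world [[0.5414 0.0349]
 [0.5417 0.0116]
 [0.5517 0.0117]
 [0.5514 0.035 ]]
```

View pics/d.png

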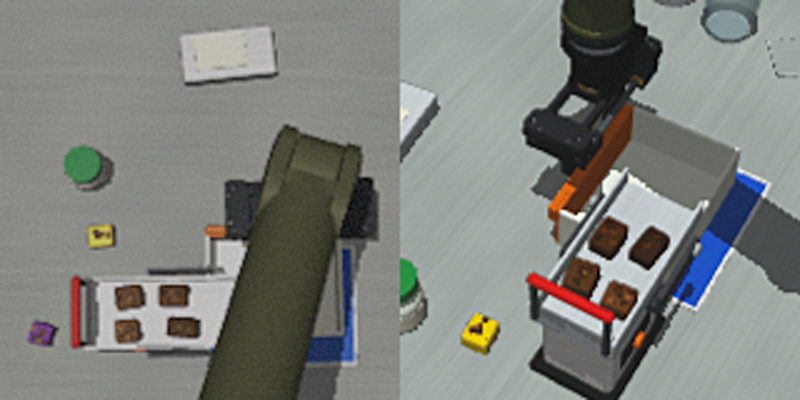

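The lip's left end is at about (0.553, 0.038). I still need about −24 mm in x and −13 mm in y.

Emit:
play_rows(targets=[{"claw":0,"linear":[-0.05,0.2,-0.1],"rotation":[0.001,0,0]},{"claw":0,"linear":[-0.05,0.2,-0.1],"rotation":[0.001,0,0]},{"claw":0,"linear":[-0.05,0.2,-0.1],"rotation":[0.001,0,0]},{"claw":0,"linear":[0,0.2,-0.1],"rotation":[0.001,0,0]},{"claw":0,"linear":[0,0.1,-0.1],"rotation":[0.001,0,0]},{"claw":0,"linear":[0,0,0],"rotation":[0,0,0]}])

```text
time: 6.37
position: [0.5434, -0.0963, 0.0307]
tool_rot: [-1.228, 1.198, 1.238]
ft_force: [1.0, -0.9, 0.3]
grip_width: 1.0
```

```bash
cat > lip.py <<'E'
from h import *
np.set_printoptions(precision=4,suppress=True)
plan([.546,-.095,.035],np.radians(1.6))
im=get_image("top");m=mask(im,(5,150,90),(18,255,255),(200,150,310,230))
n,l,s,c=cv2.connectedComponentsWithStats(m)
for i in range(1,n):
    if s[i][4]>8:
        q=np.argwhere(l==i)[:,::-1];print(s[i],"box world",cv2.boxPoints(cv2.minAreaRect(ray("top",q,.06)[:,:2].astype(np.float32))))
E
python3 lip.py
```

```text
t 6.3667 pos [ 0.5434 -0.0963  0.0307] F [ 1.02 -0.94  0.31] R
 [[-0.007 -0.999 -0.031]
 [ 0.001 -0.031  1.   ]
 [-1.     0.007  0.001]]
lin units [-0.17 -0.1   0.05] rot units(90deg) [ 0.002  0.001 -0.004]
[236 208   9   4  34] box world [[ 0.5181  0.0245]
 [ 0.5185 -0.0021]
 [ 0.5285 -0.002 ]
 [ 0.5281  0.0246]]
```

On target. Now I'll back off, rise, and check the bin without the arm in the way.

Emit:
play_rows(targets=[{"claw":0,"linear":[0,-0.4,0],"rotation":[0,0,0]},{"claw":0,"linear":[0,-0.4,0],"rotation":[0,0,0]},{"claw":0,"linear":[-0.9,-0.1,0],"rotation":[0,0,0]},{"claw":0,"linear":[-0.9,0,0],"rotation":[0,0,0]},{"claw":0,"linear":[-0.9,0,0],"rotation":[0,0,0]},{"claw":0,"linear":[-0.9,0,0],"rotation":[0,0,0]},{"claw":0.5,"linear":[-0.9,0,0],"rotation":[0,0,0]},{"claw":1,"linear":[-0.9,0,0],"rotation":[0,0,0]},{"claw":1,"linear":[-0.9,0,0],"rotation":[0,0,0]},{"claw":1,"linear":[-0.9,0,0],"rotation":[0,0,0]}])

```text
time: 7.25
position: [0.5723, -0.0932, 0.2115]
tool_rot: [-1.228, 1.211, 1.251]
ft_force: [-0.1, -0.1, -1.1]
grip_width: 0.78
```

Emit:
play_rows(targets=[{"claw":1,"linear":[-0.9,0,0.3],"rotation":[0,0,0]},{"claw":1,"linear":[-0.9,0,0.9],"rotation":[0,0,0]},{"claw":1,"linear":[0,0,0.95],"rotation":[0,0,0]},{"claw":1,"linear":[0,0,0.95],"rotation":[0,0,0]},{"claw":1,"linear":[0,0,0.95],"rotation":[0,0,0]},{"claw":1,"linear":[0,0,0.95],"rotation":[0,0,0]},{"claw":1,"linear":[0,0,0.95],"rotation":[0,0,0]},{"claw":1,"linear":[0,0,0.95],"rotation":[0,0,0]},{"claw":1,"linear":[0,0,0.95],"rotation":[0,0,0]},{"claw":1,"linear":[0,0,0.95],"rotation":[0,0,0]}])

```text
time: 8.08
position: [0.5788, 0.1306, 0.2673]
tool_rot: [-1.233, 1.209, 1.229]
ft_force: [1.3, 0.1, 0.0]
grip_width: 0.043
```

```bash
python3 - <<'E'
from h import *
plan([.441,.30,.26],np.radians(1.6))
E
```

```text
t 8.0833 pos [0.5788 0.1306 0.2673] F [1.31 0.08 0.01] R
 [[-0.006 -1.    -0.027]
 [-0.01  -0.026  1.   ]
 [-1.     0.007 -0.01 ]]
lin units [0.26 5.33 6.92] rot units(90deg) [-0.001 -0.006 -0.004]
```

Emit:
play_rows(targets=[{"claw":1,"linear":[0,0.3,0.95],"rotation":[0,0,0]},{"claw":1,"linear":[0,0.3,0.95],"rotation":[0,0,0]},{"claw":1,"linear":[0,0.5,0.95],"rotation":[0,0,0]},{"claw":1,"linear":[0,0.7,0.95],"rotation":[0,0,0]},{"claw":1,"linear":[0,0.8,0.95],"rotation":[0,0,0]},{"claw":1,"linear":[0,0.9,0.95],"rotation":[0,0,0]},{"claw":1,"linear":[0,0.9,0.9],"rotation":[0,0,0]},{"claw":1,"linear":[0,0.8,0],"rotation":[0,0,0]},{"claw":1,"linear":[0,0.3,0],"rotation":[0,0,0]},{"claw":1,"linear":[0,0,0],"rotation":[0,0,0]}])

```text
time: 8.92
position: [0.4337, 0.3144, 0.2642]
tool_rot: [-1.246, 1.204, 1.24]
ft_force: [-0.2, -0.2, 0.1]
grip_width: 0.003
```

```bash
python3 - <<'E'
from h import *
np.set_printoptions(precision=4,suppress=True)
plan([.434,.235,.165],np.radians(1.6))
im=get_image("top")
m=mask(im,(5,150,90),(18,255,255),(200,180,310,230))
c=big(m);print(cv2.boxPoints(cv2.minAreaRect(ray("top",c,.06)[:,:2].astype(np.float32))))
a=im[110:270,150:310];b=get_image("side")[150:310,190:350]
cv2.imwrite("pics/e.png",cv2.resize(np.hstack([a,b]),None,fx=2.5,fy=2.5,interpolation=2))
E
```

```text
t 8.9167 pos [0.4337 0.3144 0.2642] F [-0.18 -0.23  0.05] R
 [[-0.008 -0.999 -0.042]
 [-0.012 -0.042  0.999]
 [-1.     0.008 -0.012]]
lin units [ 4.01  0.09 -3.13] rot units(90deg) [ 0.009 -0.008 -0.005]
[[ 0.5148  0.0245]
 [ 0.5172 -0.1518]
 [ 0.5306 -0.1516]
 [ 0.5281  0.0246]]
```

View pics/e.png

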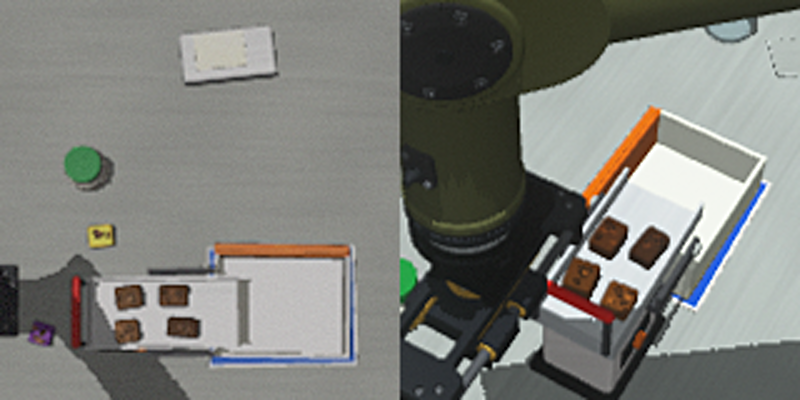

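The bin stands squarely on the mat: centre about (0.4505, −0.0647) against the mat's (0.4513, −0.0668), with all four chunks still on the pan. Now I'll bring the closed fingers to the outer side of the bar.

Emit:
play_rows(targets=[{"claw":1,"linear":[0.8,0,-0.6],"rotation":[0.004,-0.004,-0.003]},{"claw":1,"linear":[0.8,0,-0.6],"rotation":[0.004,-0.004,-0.002]},{"claw":1,"linear":[0.8,0,-0.6],"rotation":[0,0,0]},{"claw":1,"linear":[0.8,0,-0.6],"rotation":[0,0,0]},{"claw":1,"linear":[0.7,0,-0.5],"rotation":[0,0,0]},{"claw":1,"linear":[0,0,0],"rotation":[0,0,0]}])

```text
time: 9.52
position: [0.4497, 0.2316, 0.1651]
tool_rot: [-1.221, 1.196, 1.21]
ft_force: [-0.2, 0.3, -0.0]
grip_width: 0.003
```

```bash
python3 -c "
from h import *
plan([.434,.209,.165],np.radians(1.6))"
```

```text
t 9.5167 pos [0.4497 0.2316 0.1651] F [-0.22  0.33 -0.01] R
 [[ 0.01  -1.    -0.011]
 [ 0.001 -0.011  1.   ]
 [-1.    -0.01   0.001]]
lin units [-0.01  0.64 -0.9 ] rot units(90deg) [-0.011  0.001  0.006]
```

Emit:
play_rows(targets=[{"claw":1,"linear":[0,0.3,-0.2],"rotation":[-0.006,0,0.003]},{"claw":1,"linear":[0,0.3,-0.2],"rotation":[-0.004,0,0.003]},{"claw":1,"linear":[0,0,-0.2],"rotation":[0,0,0]},{"claw":1,"linear":[0,0,-0.2],"rotation":[0,0,0]},{"claw":1,"linear":[-0.3,0,-0.2],"rotation":[0,0,0]},{"claw":1,"linear":[-0.3,0,-0.2],"rotation":[0,0,0]}])

```text
time: 10.02
position: [0.4374, 0.2004, 0.1837]
tool_rot: [-1.226, 1.193, 1.227]
ft_force: [0.6, 3.8, -0.2]
grip_width: 0.002
```

```bash
python3 -c "
from h import *
plan([.435,.191,.194],np.radians(1.6))"
```

```text
t 10.0167 pos [0.4374 0.2004 0.1837] F [ 0.63  3.85 -0.2 ] R
 [[ 0.002 -1.    -0.025]
 [ 0.004 -0.025  1.   ]
 [-1.    -0.003  0.004]]
lin units [-0.42  0.1  -0.37] rot units(90deg) [-0.002  0.002  0.002]
```

Contact at 3.9 N. I'll follow the arc.

Emit:
play_rows(targets=[{"claw":1,"linear":[-0.3,0.03,-0.25],"rotation":[0,0,0]},{"claw":1,"linear":[-0.3,0.03,-0.25],"rotation":[0,0,0]},{"claw":1,"linear":[-0.3,0.03,-0.25],"rotation":[0,0,0]},{"claw":1,"linear":[-0.25,0,-0.25],"rotation":[0,0,0]},{"claw":1,"linear":[-0.25,0,-0.28],"rotation":[0,0,0]}])

```text
time: 10.43
position: [0.4376, 0.1694, 0.2263]
tool_rot: [-1.226, 1.18, 1.228]
ft_force: [0.8, 3.0, 1.0]
grip_width: 0.006
```

```bash
python3 -c "
from h import *
plan([.435,.1395,.239],np.radians(1.6))"
```

```text
t 10.4333 pos [0.4376 0.1694 0.2263] F [0.82 3.03 0.97] R
 [[ 0.01  -1.    -0.028]
 [ 0.012 -0.028  1.   ]
 [-1.    -0.01   0.011]]
lin units [-0.52  0.13 -1.19] rot units(90deg) [0.    0.007 0.007]
```

Emit:
play_rows(targets=[{"claw":1,"linear":[-0.05,0.03,-0.27],"rotation":[0,0.002,0.002]},{"claw":1,"linear":[-0.08,0.03,-0.27],"rotation":[0,0.002,0.002]},{"claw":1,"linear":[-0.12,0.03,-0.27],"rotation":[0,0.002,0.002]},{"claw":1,"linear":[-0.13,0.03,-0.27],"rotation":[0,0,0]},{"claw":1,"linear":[-0.13,0,-0.27],"rotation":[0,0,0]}])

```text
time: 10.85
position: [0.4385, 0.1423, 0.2487]
tool_rot: [-1.224, 1.166, 1.234]
ft_force: [-1.1, 5.1, 5.1]
grip_width: 0.002
```

```bash
python3 -c "
from h import *
plan([.435,.108,.253],np.radians(1.6))"
```

```text
t 10.85 pos [0.4385 0.1423 0.2487] F [-1.06  5.1   5.09] R
 [[ 0.013 -0.999 -0.034]
 [ 0.023 -0.033  0.999]
 [-1.    -0.014  0.022]]
lin units [-0.21  0.18 -1.36] rot units(90deg) [0.004 0.014 0.009]
```

Emit:
play_rows(targets=[{"claw":1,"linear":[0.12,0.04,-0.27],"rotation":[0,0.005,0.002]},{"claw":1,"linear":[0.08,0.04,-0.27],"rotation":[0,0.005,0.002]},{"claw":1,"linear":[0.05,0.04,-0.27],"rotation":[0,0.004,0.002]},{"claw":1,"linear":[0.05,0.03,-0.27],"rotation":[0,0.004,0]},{"claw":1,"linear":[0.03,0,-0.27],"rotation":[0,0,0]},{"claw":1,"linear":[0,0,0],"rotation":[0,0,0]},{"claw":1,"linear":[0,0,0],"rotation":[0,0,0]}])

```text
time: 11.43
position: [0.435, 0.0997, 0.2398]
tool_rot: [-1.24, 1.203, 1.223]
ft_force: [0.5, 1.6, 2.4]
grip_width: 0.003
```

```bash
python3 look.py pics/f.png
```

```text
t 11.4333 pos [0.435  0.0997 0.2398] F [0.47 1.57 2.36] R
 [[ 0.002 -1.    -0.029]
 [-0.012 -0.029  1.   ]
 [-1.    -0.001 -0.012]]
lin units [ 8.29 -4.05 -7.57] rot units(90deg) [ 0.001 -0.008  0.001]
```

View pics/f.png

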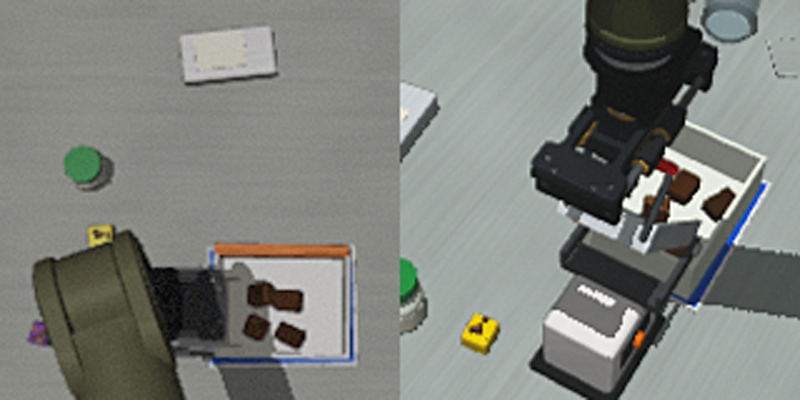

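The top view shows all four chunks in the bin, at crop (260,293), (287,300), (257,327) and (290,334). I'll lower the pan with the finger still on the bar.

Emit:
play_rows(targets=[{"claw":1,"linear":[0,0,0.3],"rotation":[0,-0.003,0]},{"claw":1,"linear":[0.03,0,0.3],"rotation":[0,-0.003,0]},{"claw":1,"linear":[0.06,0,0.3],"rotation":[0,-0.002,0]},{"claw":1,"linear":[0.08,0,0.3],"rotation":[0,0,0]},{"claw":1,"linear":[0.1,0,0.3],"rotation":[0,0,0]},{"claw":1,"linear":[0.15,0,0.3],"rotation":[0,0,0]},{"claw":1,"linear":[0.15,0,0.25],"rotation":[0,0,0]}])

```text
time: 12.12
position: [0.4321, 0.1563, 0.2227]
tool_rot: [-1.231, 1.196, 1.232]
ft_force: [-0.5, 0.6, -0.4]
grip_width: 0.007
```

```bash
python3 -c "
from h import *
plan([.435,.191,.185],np.radians(1.6))"
```

```text
t 12.1167 pos [0.4321 0.1563 0.2227] F [-0.45  0.61 -0.42] R
 [[-0.002 -1.    -0.03 ]
 [-0.    -0.03   1.   ]
 [-1.     0.002 -0.   ]]
lin units [ 1.51 -0.16  1.38] rot units(90deg) [ 0.001 -0.    -0.001]
```

Emit:
play_rows(targets=[{"claw":1,"linear":[0.15,0,0.2],"rotation":[0,0,0]},{"claw":1,"linear":[0.2,0,0.2],"rotation":[0,0,0]},{"claw":1,"linear":[0.25,0,0.2],"rotation":[0,0,0]},{"claw":1,"linear":[0.25,0,0.2],"rotation":[0,0,0]},{"claw":1,"linear":[0.25,0,0.2],"rotation":[0,0,0]},{"claw":1,"linear":[0.25,0,0.2],"rotation":[0,0,0]},{"claw":1,"linear":[0.25,0,0.2],"rotation":[0,0,0]},{"claw":1,"linear":[0.25,0,0.2],"rotation":[0,0,0]},{"claw":1,"linear":[0.15,0,0.2],"rotation":[0,0,0]},{"claw":1,"linear":[0,0,0.2],"rotation":[0,0,0]}])

```text
time: 12.95
position: [0.4289, 0.2117, 0.1648]
tool_rot: [-1.232, 1.2, 1.234]
ft_force: [-1.1, -0.1, 0.8]
grip_width: 0.005
```

Emit:
play_rows(targets=[{"claw":1,"linear":[0,0,0.3],"rotation":[0,0,0]},{"claw":1,"linear":[0,0,0.5],"rotation":[0,0,0]},{"claw":1,"linear":[0,0,0.5],"rotation":[0,0,0]},{"claw":1,"linear":[-0.3,0,0.6],"rotation":[0,0,0]},{"claw":1,"linear":[-0.6,0,0.6],"rotation":[0,0,0]},{"claw":1,"linear":[-0.6,0,0.6],"rotation":[0,0,0]},{"claw":1,"linear":[0,0,0],"rotation":[0,0,0]},{"claw":1,"linear":[0,0,0],"rotation":[0,0,0]},{"claw":1,"linear":[0,0,0],"rotation":[0,0,0]},{"claw":1,"linear":[0,0,0],"rotation":[0,0,0]}])

```text
time: 13.78
position: [0.4259, 0.2993, 0.2031]
tool_rot: [-1.235, 1.198, 1.236]
ft_force: [-1.2, -0.7, 0.0]
grip_width: 0.005
```

```bash
python3 look.py pics/g.png; python3 - <<'E'
from h import *
c=big(mask(get_image("top"),(5,150,90),(18,255,255),(200,180,310,230)));print(cv2.boxPoints(cv2.minAreaRect(ray("top",c,.06)[:,:2].astype(np.float32))))
E
```

```text
t 13.7833 pos [0.4259 0.2993 0.2031] F [-1.18 -0.66  0.02] R
 [[-0.004 -0.999 -0.034]
 [-0.003 -0.034  0.999]
 [-1.     0.004 -0.003]]
lin units [  6.76  -4.13 -15.66] rot units(90deg) [ 0.004 -0.002 -0.003]
[[ 0.51479506  0.0244509 ]
 [ 0.5172422  -0.15183267]
 [ 0.5305892  -0.15164739]
 [ 0.5281421   0.02463618]]
```

View pics/g.png

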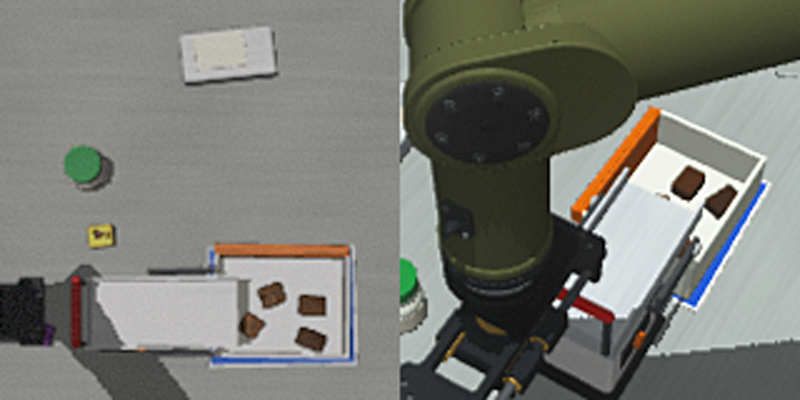

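The pan is level and empty, all four chunks are in the bin, the bin hasn't moved, and the gripper is clear of everything. I'll hand the job in.

```bash
python3 -c "
from bench import *
print(close_job())"
```

```text
the job is handed in; nothing more can be done
None
```

I handed the job in at about 14 s of the 69 s allowed; no verdict was reported. I dragged the bin onto the mat with both opened fingers behind the orange lip. Then I tipped the pan by its red bar to roughly 0.85 rad and let it back down with a finger on the bar.

- **Bin:** after the drag its centre measured about 1 mm off the mat's in x and 2 mm in y, and under 1° off square. The lip read the same in the last picture.
- **Chunks:** the last top view shows all four in the bin and the pan empty. One is partly under the spout in that view, but it is also visible in the bin in the picture taken with the pan up.
- **Pan:** it looks level in the last pictures. I had no direct reading of its angle.
- **Other things:** the jar, foil pack and yellow block look unmoved in the pictures. The last view mostly hides the purple block and doesn't cover the amber bottle, beaker, tin or spatula, but the arm did not work near those.
- **Forces:** the readings I took stayed under 8 N throughout, and the gripper ended clear of everything.

None of my checks failed or disagreed.

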